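# Wind up the fishing pond and hold its wheel home on the splines

## Robot

A 7-joint arm with a two-finger parallel gripper is mounted at the origin on the work surface. World frame = base frame: x ahead of the robot, y to its left, z up, the work surface at z = 0. Lengths are in m, angles in rad, forces in N, time in s.
With the tool pointing down it reaches from about 0.4 to 0.85 m from the base axis. Payload 4.5 kg.
Tool frame: the origin (TCP) lies between the finger pads; the fingertips stand 11 mm ahead of it and the grasp point (between the pads) lies 8 mm behind it (r.nose_length is the distance from the TCP to the fingertips, in m); z points along the fingers, y is the line along which they close (so a half turn about z gives the same grasp; the last joint's range is limited). The gripper opens to 88 mm and grips with 3 to 60 N. Pads are 18 mm wide; open, the fingers measure 123 mm over their backs; the gripper's body (75 mm by 187 mm) begins 45 mm behind the grasp point.
Start: joints at [-1.174, 0.689, -0.195, 1.565, 0.157, 0.902, -0.215], TCP at [0.222, 0.584, 0.25] pointing down, gripper open.
Joint ranges: [-3.01, 3.01], [-0.46, 2.08], [-1.47, 1.51], [0.13, 2.56], [-1, 4.14], [0.04, 2.09], [-2.66, 2.66]. Speed limits (rad/s): [2.57, 2.57, 3.14, 3.14, 3.14, 3.14, 3.14].

## Interface

Orientations are given as a unit quaternion [x, y, z, w].
In Python, from plant import get_state, snapshot, camera_model, r gives the robot as it stands.
- The arm moves only by the shell command python3 -m inch 'ROWS' [FORCE]. ROWS is text: rows parted by semicolons, each of 7 numbers parted by spaces: the opening, from -1 (shut) to 1 (fully open), then the shift along the tool's x, y, z in m, then the turn, a rotation vector about the tool's x, y, z in rad. A call has 1 to 20 rows; each row shifts and turns the commanded pose from where the row before left it, along the tool's axes as they then stand; what a row does not reach is not made up. A row lasts 1/12 s, in which the tool goes at most 41.7 mm and 7.16 degrees, less where a joint would pass 70% of its speed; a pose out of reach is approached as far as the arm can. A call is refused whole if a number of a shift passes 0.0417 or a number of a turn 0.125, either way. A call with a gripper value outside its range is refused whole. The fingers move at their own pace and stop on an object; FORCE is the grip in N (left out, the last holds). Time passes only in rows, so rows that do not move let the fingers close. It gives the time, the measured TCP pose, the force, the opening and the grip force at its end, in the units of the state.
- get_state(): the state, without advancing time (a new reading comes with each control period).
- snapshot(name): name is "side" or "top"; returns (picture, depth): 400x640x3 uint8, red, green, blue; 400x640 float32, m along the optical axis (not along the pixel's ray), 0 where there is no reading.
- camera_model(name): a dict with "intrinsics" (3x3 intrinsics, pixels), "view" (4x4, takes a point from world to camera coordinates). Camera axes: x right, y down, z forward; pixel columns grow to the right and rows downward; lengths in m; the calibration is good to about 2 mm. A picture is of the moment at which its call begins. camera_model takes no time and is no camera call.
- r.finish_job(): hands the job in; it is judged then, once.
The state is a dict: "clock": time; "q": joint angles; "qd": joint speeds; "joint_torque": joint torques, N m; "tool_pos": TCP position; "eef_rot": TCP orientation; "contact_force": force on the tool from outside, world axes, zero at the start; "moment": the same for the moment, N m; "opening": opening from 0.0 (shut) to 1.0 (fully open); "finger_force": force on a finger pad.
Only numpy, scipy, OpenCV 4.12 (cv2) and the standard library are available. Lean on these libraries where they do the work, as an engineer would, in place of code of your own. Each camera call takes 0.05 s, during which the arm holds its last target. There are 200 camera calls.

## Task

First wind the yellow key of the wind-up fishing pond clockwise until it comes to its stop; then lift the blue pond wheel out of its stand, turn it until the splines of its stem mesh with the cross-shaped metal socket of the beech case, and slide it down fully home. A spring pushes it up again, so finish while still holding the wheel pressed down flat on the socket, ready for the retaining pin; do not let go, and leave the other toys where they are.

Things in the scene. Friction and masses are not known exactly. Their poses are not given: they have to be found in the camera images.
- base: Beech drive case, fixed, left or right of the robot with some yaw: 140 (x) x 250 (y) mm, deck 65 mm above the table. Origin: centre of the underside, z up. In its axes the yellow key stands on the deck at y = +58 mm, the bright metal socket at y = -52 mm. A thin retaining pin with a ring sticks out 38 mm from its +x side by the socket, 45 mm above the table.
- key_grip (a point): Point on the axis of the yellow butterfly winding key, at mid height of its flat wings, 31 mm above the deck (96 mm above the table). x along the wings, y across them, z up. Wings 9 mm thick, 52 mm long overall (flat within 22 mm of the axis), from 14 to 44 mm above the deck. Take it from above across the 9 mm.
- key (a joint): Angle of the key in rad: grows as it is turned clockwise seen from above, hard stop at 3.5 (fully wound); starts from 0 to 0.6. Its spring and ratchet resist with 0.08 to 0.13 N m; it stays where it is left.
- socket: Bright metal socket in the case, 40 mm square, flat top 15 mm above the deck. Origin: centre of its mouth, on the top face (80 mm above the table); z up, x and y along the two slots of the cross. Slots 8 mm wide, 32 mm long, 40 mm deep, no chamfer; a black sprung plunger lies 20 mm below the mouth. It turns stiffly (0.2 N m) about z and starts up to 0.75 rad either way from the case's yaw.
- plunger (a joint): Depth in m to which the sprung plunger in the socket is pressed: 0 at rest, 0.010 when the wheel is fully home. Its spring pushes up with 2.5 N at 0 and 7.5 N at 0.010, more than the wheel weighs, so a wheel let go rises about 10 mm.
- wheel: Blue pond wheel, 150 to 240 g, upright in the stand, any yaw. Origin: on the axis at the seat, the underside of its steel collar (48 mm wide, 6 mm thick), which lies flat on the socket's top when home; z up, x and y along the four splines. Blue disc 116 mm across from z = 6 to 18 mm, flat orange fish on it. It fits the socket in any of four positions a quarter turn apart.
- wheel_post (a point): Point on the wheel's axis, 40 mm above its seat: mid height of its square red and white lighthouse post, 24 x 24 mm, from 18 to 62 mm above the seat (small red tip to 71 mm). Axes as the wheel's: the post's faces are square to x and y. Grip it here from above.
- wheel_tip (a point): Lower end of the wheel's stem, on the axis, 30 mm below the seat. The stem is a cross of two steel bars along x and y (four splines), each 28 mm long over the ends and 6 mm thick, its last 3 mm bevelled to an edge.
- stand: Fixed beech stand 90 x 90 x 45 mm with a round hole of 35 mm diameter in its top, in which the wheel's stem hangs loosely, the collar lying on the top. Origin: centre of the underside.
- goldfish: Loose wooden goldfish lying flat, 100 x 60 x 18 mm, orange with a steel eye. Origin: under the body. Leave alone.
- rowboat: Loose blue beech rowboat, 115 x 46 x 30 mm, bow to +x. Origin: centre of the underside. Leave alone.
- bucket: Loose small tin bucket, 75 mm across the rim, 67 mm high. Origin: centre of the underside. Leave alone.
- disc0: Loose flat birch disc with a red dot, 42 mm diameter, 8 mm thick. Origin: centre of the underside. Leave alone.
- disc1: Loose flat birch disc with a green dot, 42 mm diameter, 8 mm thick. Origin: centre of the underside. Leave alone.
- disc2: Loose flat birch disc with a yellow dot, 42 mm diameter, 8 mm thick. Origin: centre of the underside. Leave alone.
Mind the look-alikes: they are no part of the job. What is shaped like the stand but turquoise is not meant.

How it is judged:
On the way, in this order (a step that is already met when the one before it is completed fails the run):
1. the key is wound clockwise to its stop (value of joint key above 3.3 rad), for 0.2 s.
2. the wheel is lifted clear of its stand in the gripper (z of wheel in the frame of stand above 0.078 m and contact force between wheel and the fingers above 1 N and contact force between wheel and stand below 0.1 N), for 0.1 s.
At the end, for the whole second after the job is handed in: Key still wound (above 3.2 rad); wheel meshed in the socket, collar within 2 mm of its top, centred within 4 mm, upright within 0.06 rad; plunger pressed in more than 7.5 mm; the wheel bears on the drive with over 5 N and the fingers still hold it (value of joint key above 3.2 rad and z of wheel in the frame of socket below 0.002 m and horizontal distance between wheel and socket below 0.004 m and angle between wheel's own z axis and vertical below 0.06 rad and value of joint plunger above 0.0075 m and contact force between wheel and base above 5 N and contact force between wheel and the fingers above 1 N); the arm keeps its last pose, push and grip.
It fails at once if another toy (goldfish, rowboat, bucket or a birch disc) is moved by more than 25 mm (distance of any of goldfish, rowboat, bucket, disc0, disc1, disc2 from where it was at the start of the episode above 0.025 m).
It also fails if it takes over 64 s, if anything falls off the work surface, if the arm or the gripper's body presses on something with over 40 N, if the wrist force passes 120 N, or if a joint passes its speed limit or range.

## Working session

There is one attempt and no reset: what is moved stays moved. The work goes in short steps, Python scripts to look and compute and a shell command to move; the robot and the scene stay as the last step left them, time stands still between calls to the robot, and variables do not carry over. Pictures are saved under pics/ and viewed, at most 10 in all, crops included, and the job is handed in when it is done.

```bash
mkdir -p pics; ls; python3 - <<'E'
from plant import *
import cv2,numpy as np
for n in("top","side"):
    p,d=snapshot(n); cv2.imwrite(f"pics/{n}0.png",p[:,:,::-1]); np.savez(f"{n}0.npz",p=p,d=d)
    m=camera_model(n); print(n,np.round(m["intrinsics"],1).tolist(),np.round(m["view"],3).tolist())
s=get_state();print(s)
E
```

```text
pics
top [[444.3, 0.0, 318.5], [0.0, 444.3, 199.3], [0.0, 0.0, 1.0]] [[-0.025, -1.0, -0.003, -0.007], [-0.984, 0.025, -0.175, 0.604], [0.175, -0.002, -0.985, 1.243], [0.0, 0.0, 0.0, 1.0]]
side [[369.6, 0.0, 322.5], [0.0, 369.6, 201.8], [0.0, 0.0, 1.0]] [[0.823, -0.568, -0.025, -0.49], [-0.322, -0.429, -0.844, 0.273], [0.469, 0.703, -0.535, 0.736], [0.0, 0.0, 0.0, 1.0]]
{'clock': 0.1, 'q': array([-1.17417534,  0.68988981, -0.19449522,  1.56616345,  0.15729201,
        0.90247376, -0.21507737]), 'qd': array([ 0.00146483, -0.00164675,  0.00110405, -0.00174447, -0.00068548,
        0.00143525, -0.00105275]), 'joint_torque': array([-3.26643443e-03, -5.28508258e+01, -1.27189659e+00, -1.53839189e+01,
       -5.26747538e-02,  2.07005964e-03,  5.92057313e-05]), 'tool_pos': array([0.22168932, 0.58382467, 0.24901641]), 'eef_rot': array([ 1.80384893e-01,  9.83595797e-01, -7.69217258e-04, -8.17926315e-05]), 'contact_force': array([-0.0825098 ,  0.79695148, -0.05235205]), 'moment': array([0.00321183, 0.04164758, 0.02060878]), 'finger_force': 0.0, 'opening': 1.00098848042445}
```

View pics/top0.png

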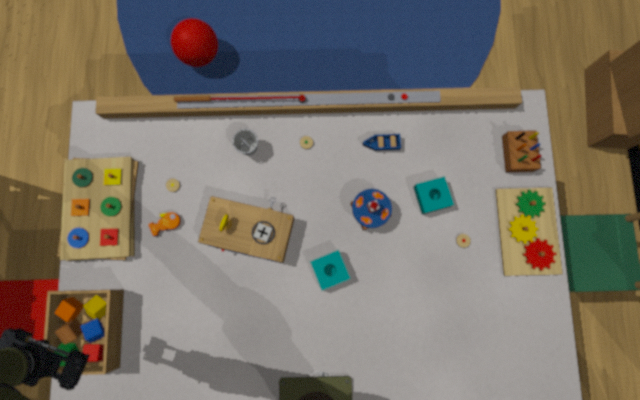

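View pics/side0.png

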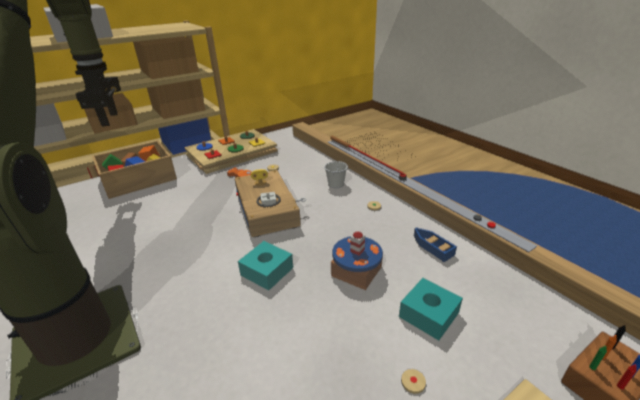

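The top view shows the beech case at about (247,229) px, with its key at (224,222) and socket at (263,232). The wheel is in its stand at (372,208). The turquoise blocks at (434,196) and (330,270) are decoys.

```bash
cat > h.py <<'E'
from plant import *
import cv2,numpy as np
from scipy.spatial.transform import Rotation as R
def ray(n,uv,z):
    m=camera_model(n);K=m["intrinsics"];V=m["view"];uv=np.atleast_2d(uv).astype(float)
    d=np.c_[uv,np.ones(len(uv))]@np.linalg.inv(K).T@V[:3,:3]; c=-V[:3,:3].T@V[:3,3]
    return c+d*((z-c[2])/d[:,2])[:,None]
def px(n,P):
    m=camera_model(n);q=np.atleast_2d(P)@m["view"][:3,:3].T+m["view"][:3,3];q=q@m["intrinsics"].T
    return q[:,:2]/q[:,2:]
def cloud(n,d):
    m=camera_model(n);v,u=np.mgrid[:400,:640];K=m["intrinsics"]
    c=np.stack([(u-K[0,2])*d/K[0,0],(v-K[1,2])*d/K[1,1],d],-1)
    return (c-m["view"][:3,3])@m["view"][:3,:3]
def mask(p,lo,hi,box):
    h=cv2.cvtColor(p,cv2.COLOR_RGB2HSV);m=cv2.inRange(h,lo,hi);k=np.zeros_like(m);x0,y0,x1,y1=box;k[y0:y1,x0:x1]=m[y0:y1,x0:x1];return k
E
python3 - <<'E'
from h import *
for n,bs in(("top",[(195,190,300,265),(340,175,405,240)]),("side",[(225,155,305,240),(320,220,395,290)])):
    p=np.load(n+"0.npz")["p"]
    im=[cv2.resize(p[b[1]:b[3],b[0]:b[2]],None,fx=5,fy=5,interpolation=cv2.INTER_CUBIC)[:,:,::-1] for b in bs]
    im=[cv2.resize(i,(400,int(i.shape[0]*400/i.shape[1])))[:290] if i.shape[1]>400 else i[:290] for i in im]
    h=290;im=[cv2.copyMakeBorder(i,0,h-i.shape[0],0,400-i.shape[1],0) for i in im]
    globals()[n]=np.hstack(im)
cv2.imwrite("pics/crops.png",np.vstack([top,side]))
d=np.load("top0.npz");p=d["p"];C=cloud("top",d["d"])
m=mask(p,(20,150,100),(35,255,255),(205,195,245,245))
P=C[m>0];print("key n",len(P),P.mean(0),np.percentile(P[:,2],[5,50,95]))
v,u=np.nonzero(m);print("uv",u.mean(),v.mean());w=ray("top",np.c_[u,v],.105)
ev,E_=np.linalg.eigh(np.cov(w[:,:2].T));print("key centre",w.mean(0),"axis",np.degrees(np.arctan2(E_[1,1],E_[0,1])),np.sqrt(ev))
m=mask(p,(100,120,60),(125,255,255),(340,175,405,240))
hull=cv2.convexHull(np.argwhere(m)[:,::-1].astype(np.int32));e=cv2.fitEllipse(hull);print("disc",e,ray("top",e[0],.063))
m=mask(p,(0,0,150),(180,60,255),(246,215,282,250))
cs,_=cv2.findContours(m,0,1);c=max(cs,key=cv2.contourArea);print("sock",cv2.minAreaRect(c),ray("top",cv2.minAreaRect(c)[0],.08))
for n in(C[228:238,258:270,2],C[200:218,364:382,2]):print(np.round(n[::2,::2]*1000).astype(int))
E
```

```text
key n 120 [0.5361833  0.24285924 0.10417073] [0.062934   0.10245741 0.11071223]
uv 223.4 222.29166666666666
key centre [0.53605982 0.24279653 0.105     ] axis 168.76905112866916 [0.00757837 0.01439309]
disc ((371.6484680175781, 207.91688537597656), (37.56605529785156, 38.25486755371094), 110.3012466430664) [[ 0.57250399 -0.17529581  0.063     ]]
sock ((261.0, 226.0), (4.0, 6.0), 90.0) [[0.5260642  0.14172788 0.08      ]]
[[78 77 82 66 79 74]
 [64 63 78 63 79 78]
 [79 58 62 61 72 78]
 [79 79 57 60 61 76]
 [76 65 55 80 83 81]]
[[  62   61   65   57   62   61  107   63   65]
 [  64   63   62  106  111  114  113   59   63]
 [  61   64   98  108  115  112  117   65   67]
 [  64   61   88  115  112  119  115  108   66]
 [  63   59   67  102  110  114  110  103   59]
 [  63   62   60   90  109   92   75   59   63]
 [  62   61 1329   75   63   60   62 1329   64]
 [  60   60   65   60   65   67   64   64   59]
 [  66   57   60   66   66   60   66   59   64]]
```

View pics/crops.png

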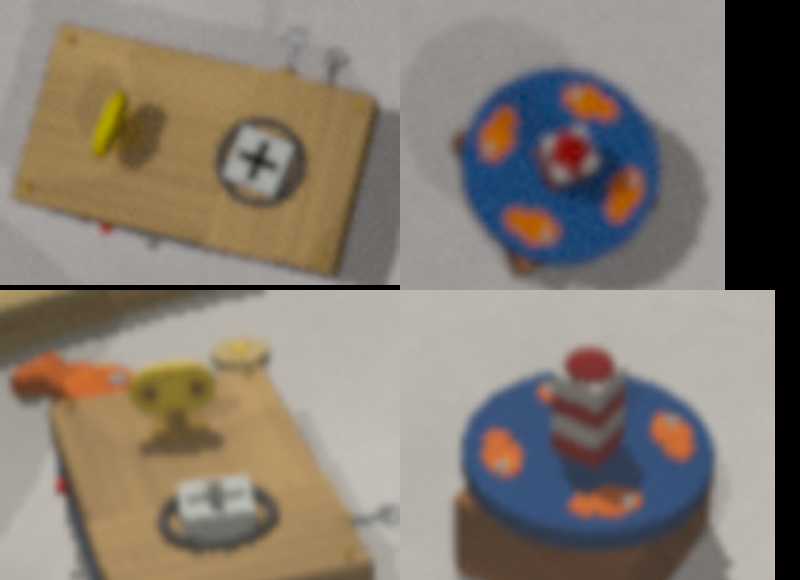

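```bash
python3 - <<'E'
from h import *
d=np.load("top0.npz");p=d["p"];C=cloud("top",d["d"])
def up(b,f=8): return cv2.resize(p[b[1]:b[3],b[0]:b[2]],None,fx=f,fy=f,interpolation=cv2.INTER_CUBIC)
def back(b,uv,f=8): return (np.asarray(uv)+.5)/f-.5+np.array(b[:2])
def rect(b,m,z,name):
    cs,_=cv2.findContours(m,0,1);c=max(cs,key=cv2.contourArea)
    w=ray("top",back(b,c[:,0]),z)[:,:2]; r=cv2.minAreaRect((w*1000).astype(np.float32)); print(name,np.round(r[0],1),np.round(r[1],1),round(r[2],1)); return r
# socket
b=(246,215,282,250);h=cv2.cvtColor(up(b),cv2.COLOR_RGB2HSV)
ms=cv2.inRange(h,(0,0,110),(180,50,255))
n,l,st,ce=cv2.connectedComponentsWithStats(ms);print(st[1:,4],np.round(ce[1:]))
m=cv2.morphologyEx(ms,cv2.MORPH_CLOSE,np.ones((25,25)));rect(b,m,.08,"socket top");
mm=cv2.inRange(h,(0,0,0),(180,255,95));n,l,st,ce=cv2.connectedComponentsWithStats(mm)
for i in range(1,n):
    if st[i,4]>150: rect(b,(l==i).astype(np.uint8),.08,f"dark{i} {st[i]}")
# key
b=(205,200,245,245);h=cv2.cvtColor(up(b),cv2.COLOR_RGB2HSV)
m=cv2.inRange(h,(20,200,90),(34,255,255));rect(b,m,.109,"key");rect(b,m,.1,"key")
# case top
b=(190,190,300,265);h=cv2.cvtColor(up(b,4),cv2.COLOR_RGB2HSV);m=cv2.inRange(h,(8,70,90),(25,255,255))
m=cv2.morphologyEx(m,cv2.MORPH_CLOSE,np.ones((41,41)));cs,_=cv2.findContours(m,0,1);c=max(cs,key=cv2.contourArea)
print("case",cv2.minAreaRect((ray("top",back(b,c[:,0],4),.065)[:,:2]*1000).astype(np.float32)))
# post
b=(358,195,386,225);u=up(b);h=cv2.cvtColor(u,cv2.COLOR_RGB2HSV)
m=((u[:,:,0].astype(int)>u[:,:,2]-5)&(u[:,:,0]>90)).astype(np.uint8)*255
rect(b,m,.107,"post")
b=(340,175,405,240);h=cv2.cvtColor(up(b),cv2.COLOR_RGB2HSV);mo=cv2.inRange(h,(5,140,120),(20,255,255));n,l,st,ce=cv2.connectedComponentsWithStats(mo)
for i in range(1,n):
    if st[i,4]>500: w=ray("top",back(b,ce[i]),.065)[0];print("fish",np.round(w,3),round(np.degrees(np.arctan2(w[1]+.1753,w[0]-.5725)),1))
for n,P in(("key",C[205:240,212:240].reshape(-1,3)),("post",C[195:222,360:385].reshape(-1,3))):
    q=P[(P[:,2]>.088)&(P[:,2]<.125)];e,V=np.linalg.eigh(np.cov(q[:,:2].T));print(n,len(q),q.mean(0),np.sqrt(e)*1000,np.degrees(np.arctan2(V[1,1],V[0,1])),cv2.minAreaRect((q[:,:2]*1000).astype(np.float32)))
s=np.load("side0.npz");C=cloud("side",s["d"]);m=mask(s["p"],(18,120,60),(34,255,255),(240,165,282,200));q=C[m>0]
q=q[(q[:,2]>.078)&(q[:,2]<.125)];e,V=np.linalg.eigh(np.cov(q[:,:2].T));print("side key",len(q),q.mean(0),np.sqrt(e)*1000,np.degrees(np.arctan2(V[1,1],V[0,1])))
E
```

```text
[12552] [[133. 138.]]
socket top [509.8 138.3] [44.6 45.7] 67.0
dark1 [119  54  52  10 332] [537.7 134.3] [18.1  2.9] 85.8
dark2 [ 123   64  110  167 4220] [502.1 118.8] [29.4 60.9] 71.5
dark3 [  49   69   43   88 1347] [520.2 162.4] [ 7.4 33.3] 66.7
dark4 [ 103  104   63   68 1767] [509.6 137.9] [19.3 18.5] 20.3
dark5 [ 62 182  28  30 370] [489.8 158.2] [14.1  4.9] 38.1
key [534.8 240.8] [19.4 47.5] 64.3
key [536.  242.7] [19.6 47.8] 64.3
case ((517.713623046875, 187.10662841796875), (251.66455078125, 156.36167907714844), 75.52604675292969)
post [ 572.4 -174. ] [27.3 29.1] 20.4
fish [ 0.608 -0.194  0.065] -27.9
fish [ 0.593 -0.141  0.065] 59.1
fish [ 0.553 -0.21   0.065] -119.3
fish [ 0.539 -0.156  0.065] 150.0
key 89 [0.53600809 0.24348658 0.1032253 ] [ 3.0181121  14.60091387] 158.97750229239614 ((536.7578125, 244.34617614746094), (9.786009788513184, 50.84778594970703), 69.73941802978516)
post 87 [ 0.57204573 -0.17429265  0.1087701 ] [7.42523844 7.52306202] 127.9881828269578 ((573.2604370117188, -175.36550903320312), (23.974031448364258, 24.566532135009766), 20.291475296020508)
side key 141 [0.53256206 0.24092464 0.09510463] [ 1.72477894 13.03221578] 157.55002183742184
```

The key is at about (0.536, 0.2435) with its wings along 158.5°. The socket is at (0.510, 0.138) with yaw near -20°. The wheel is at (0.5725, -0.175) with yaw near 19°.

```bash
cat > to.py <<'E'
import sys
from h import *
# to.py x y z yawdeg(of tool y): tool-frame shift from measured pose, turn about tool z
x,y,z,a=map(float,sys.argv[1:5]);s=get_state();Q=R.from_quat(s["eef_rot"]);M=Q.as_matrix()
print("t",round(s["clock"],2),"tcp",np.round(s["tool_pos"],4),"yaw_y",round(np.degrees(np.arctan2(M[1,1],M[0,1])),2),"z",np.round(M[:,2],4),"q",np.round(s["q"],2))
print("shift",np.round(M.T@(np.array([x,y,z])-s["tool_pos"]),4))
T=np.array([[np.sin(np.radians(a)),np.cos(np.radians(a)),0],[-np.cos(np.radians(a)),np.sin(np.radians(a)),0],[0,0,-1]])
print("turn",np.round(R.from_matrix(M.T@T).as_rotvec(),4),"F",np.round(s["contact_force"],1),"M",np.round(s["moment"],3),"op",round(s["opening"],3),"ff",round(s["finger_force"],1))
E
python3 -m inch '1 -.0346 -.0172 0 0 0 0;1 -.0346 -.0172 0 0 0 0;1 -.0346 -.0172 0 0 0 0;1 -.0346 -.0172 0 0 0 0;1 -.0346 -.0172 0 0 0 0;1 -.0346 -.0172 0 0 0 0;1 -.0346 -.0172 0 0 0 0;1 -.0346 -.0172 0 0 0 0;1 -.0346 -.0172 0 0 0 0;1 -.0346 -.0172 0 0 0 0;1 -.0346 -.0172 0 0 0 0;1 -.0346 -.0172 0 0 0 0;1 0 0 0 0 0 0' 60; python3 to.py .536 .2435 .088 68.5
```

```text
clock: 1.18
tool_pos: [0.543, 0.2342, 0.249]
eef_rot: [0.187, 0.982, -0.003, 0.002]
contact_force: [1.1, -1.3, -0.2]
opening: 0.996
finger_force: 0.0
t 1.18 tcp [0.543  0.2342 0.249 ] yaw_y 68.44 z [ 0.0037 -0.0066 -1.    ] q [-0.35  0.65 -0.24  1.67  0.2   0.85  0.52]
shift [0.0109 0.0069 0.1609]Traceback (most recent call last):
  File "to.py", line 8, in <module>
    print("turn",np.round(R.from_matrix(M.T@T).as_rotvec(),4),"F",np.round(s["contact_force"],1),"M",np.round(s["moment"],3),"op",round(s["opening"],3),"ff",round(s["finger_force"],1))
                          ~~~~~~~~~~~~~^^^^^^^
  File "scipy/spatial/transform/_rotation.pyx", line 1143, in scipy.spatial.transform._rotation.Rotation.from_matrix
ValueError: Non-positive determinant (left-handed or null coordinate frame) in rotation matrix 0: [[-0.99998224  0.00109631  0.00585832]
 [ 0.0011246   0.99998771  0.00482798]
 [ 0.00585295 -0.00483448  0.99997118]].
```

```bash
sed -i 's/^T=.*/c,t=np.cos(np.radians(a)),np.sin(np.radians(a));T=np.array([[-t,c,0],[c,t,0],[0,0,-1]])/' to.py
python3 -m inch '1 .010 .006 .03 0 0 0;1 0 0 .03 0 0 0;1 0 0 .02 0 0 0;1 0 0 0 0 0 0;1 0 0 0 0 0 0;1 0 0 0 0 0 0'; python3 to.py .536 .2435 .088 68.5; python3 -c "
from h import *
p,d=snapshot('top');cv2.imwrite('pics/k1.png',cv2.resize(p[180:280,180:310],None,fx=5,fy=5)[:,:,::-1])"
```

```text
clock: 1.68
tool_pos: [0.5301, 0.2537, 0.1707]
eef_rot: [0.18, 0.984, 0.001, 0.001]
contact_force: [0.3, 0.4, 0.5]
opening: 0.995
finger_force: 0.0
t 1.68 tcp [0.5301 0.2537 0.1707] yaw_y 69.21 z [ 1.4e-03  9.0e-04 -1.0e+00] q [-0.4   0.75 -0.22  1.76  0.24  0.66  0.46]
shift [-0.009  -0.0075  0.0827]
turn [0.0013 0.001  0.0124] F [0.3 0.4 0.5] M [-0.035 -0.016  0.006] op 0.995 ff 0.0
```

View pics/k1.png

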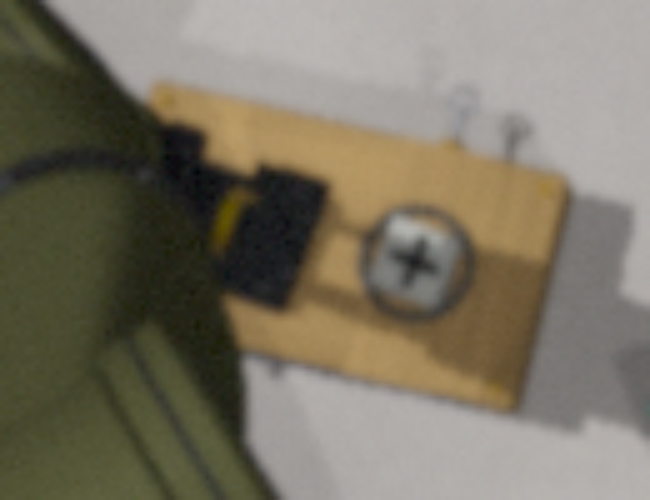

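The picture shows the key's wings at about (230,218) between the open fingers, with the socket clear at (415,262). The position still needs a shift of about 12 mm, then I'll go down.

```bash
python3 -m inch '1 -.009 -.0075 0 0 0 .012;1 0 0 .03 0 0 0;1 0 0 .03 0 0 0;1 0 0 .0227 0 0 0;1 0 0 0 0 0 0;1 0 0 0 0 0 0;-1 0 0 0 0 0 0;-1 0 0 0 0 0 0;-1 0 0 0 0 0 0;-1 0 0 0 0 0 0;-1 0 0 0 0 0 0;-1 0 0 0 0 0 0;-1 0 0 0 0 0 0;-1 0 0 0 0 0 0' 60; python3 to.py .536 .2435 .088 68.5
```

```text
clock: 2.9
tool_pos: [0.5353, 0.243, 0.0871]
eef_rot: [0.186, 0.982, 0.0, 0.0]
contact_force: [0.1, -0.9, -0.9]
opening: 0.418
finger_force: 0.0
t 2.9 tcp [0.5353 0.243  0.0871] yaw_y 68.53 z [ 1.e-04  0.e+00 -1.e+00] q [-0.41  0.87 -0.17  1.8   0.28  0.49  0.43]
shift [-0.0005  0.0007 -0.0009]
turn [0.0001 0.     0.0005] F [ 0.1 -0.9 -0.9] M [ 0.012 -0.038 -0.001] op 0.418 ff 0.0
```

```bash
python3 -m inch '-1 0 0 0 0 0 0;-1 0 0 0 0 0 0;-1 0 0 0 0 0 0;-1 0 0 0 0 0 0;-1 0 0 0 0 0 0;-1 0 0 0 0 0 0;-1 0 0 0 0 0 0;-1 0 0 0 0 0 0' 60; python3 to.py .536 .2435 .088 68.5
```

```text
clock: 3.57
tool_pos: [0.5359, 0.2447, 0.0871]
eef_rot: [0.186, 0.983, 0.002, 0.001]
contact_force: [2.7, 5.8, -2.9]
opening: 0.099
finger_force: 60.0
t 3.57 tcp [0.5359 0.2447 0.0871] yaw_y 68.57 z [ 0.0017  0.0029 -1.    ] q [-0.41  0.87 -0.17  1.8   0.28  0.49  0.43]
shift [-0.0005 -0.0011 -0.0009]
turn [0.0033 0.0005 0.0012] F [ 2.7  5.8 -2.9] M [ 0.996 -0.466 -0.007] op 0.099 ff 60.0
```

```bash
python3 -m inch '-1 0 .002 0 0 0 0;-1 0 0 0 0 0 .06;-1 0 0 0 0 0 .12;-1 0 0 0 0 0 .12;-1 0 0 0 0 0 .12;-1 0 0 0 0 0 .12;-1 0 0 0 0 0 .12;-1 0 0 0 0 0 .12;-1 0 0 0 0 0 0'; python3 to.py .536 .2435 .088 68.5
```

```text
clock: 4.32
tool_pos: [0.5364, 0.2452, 0.0871]
eef_rot: [0.547, 0.837, 0.0, 0.0]
contact_force: [2.4, 2.6, -2.4]
opening: 0.102
finger_force: 60.0
t 4.32 tcp [0.5364 0.2452 0.0871] yaw_y 23.67 z [ 0.001 -0.    -1.   ] q [-0.52  0.87  0.02  1.8  -0.03  0.47 -0.07]
shift [-0.0014 -0.0011 -0.0009]
turn [ 7.000e-04  8.000e-04 -7.825e-01] F [ 2.4  2.6 -2.4] M [ 0.5   -0.437 -0.064] op 0.102 ff 60.0
```

```bash
python3 -m inch '-1 0 0 0 0 0 .12;-1 0 0 0 0 0 .12;-1 0 0 0 0 0 .12;-1 0 0 0 0 0 .12;-1 0 0 0 0 0 .12;-1 0 0 0 0 0 .12;-1 0 0 0 0 0 .12;-1 0 0 0 0 0 .12;-1 0 0 0 0 0 .12;-1 0 0 0 0 0 0'; python3 to.py .536 .2435 .088 68.5
```

```text
clock: 5.15
tool_pos: [0.5372, 0.245, 0.0871]
eef_rot: [0.899, 0.438, 0.001, 0.001]
contact_force: [4.9, 3.2, -4.4]
opening: 0.099
finger_force: 60.0
t 5.15 tcp [0.5372 0.245  0.0871] yaw_y -38.06 z [ 0.0023 -0.     -1.    ] q [-0.66  0.9   0.27  1.81 -0.45  0.5  -0.75]
shift [-0.0019 -0.     -0.0009]
turn [ 2.6000e-03  7.0000e-04 -1.8598e+00] F [ 4.9  3.2 -4.4] M [ 0.494 -0.867 -0.04 ] op 0.099 ff 60.0
```

```bash
python3 -m inch '-1 .0015 0 0 0 0 .12;-1 0 0 0 0 0 .12;-1 0 0 0 0 0 .12;-1 0 0 0 0 0 .12;-1 0 0 0 0 0 .12;-1 0 0 0 0 0 .12;-1 0 0 0 0 0 .12;-1 0 0 0 0 0 .12;-1 0 0 0 0 0 0;-1 0 0 0 0 0 0'; python3 to.py .536 .2435 .088 68.5
```

```text
clock: 5.98
tool_pos: [0.5375, 0.2444, 0.0871]
eef_rot: [1.0, -0.024, 0.0, 0.001]
contact_force: [4.4, -2.6, -2.3]
opening: 0.103
finger_force: 60.0
t 5.98 tcp [0.5375 0.2444 0.0871] yaw_y -92.76 z [ 8.0e-04 -2.1e-03 -1.0e+00] q [-0.79  0.95  0.52  1.81 -0.79  0.6  -1.39]
shift [-0.0014  0.001  -0.0009]
turn [ 1.8000e-03  2.8000e-03 -2.8146e+00] F [ 4.4 -2.6 -2.3] M [-0.502 -0.756 -0.051] op 0.103 ff 60.0
```

```bash
python3 -m inch '-1 0 0 0 0 0 .12;-1 0 0 0 0 0 .1;-1 0 0 0 0 0 .08;-1 0 0 0 0 0 .08;-1 0 0 0 0 0 0;-1 0 0 0 0 0 0'; python3 to.py .536 .2435 .088 68.5;python3 -m inch '-1 0 0 0 0 0 .06;-1 0 0 0 0 0 .06;-1 0 0 0 0 0 0;-1 0 0 0 0 0 0'; python3 to.py .536 .2435 .088 68.5
```

```text
clock: 6.48
tool_pos: [0.5374, 0.2441, 0.0871]
eef_rot: [0.977, -0.213, 0.001, 0.001]
contact_force: [4.7, -3.2, -3.3]
opening: 0.104
finger_force: 60.0
t 6.48 tcp [0.5374 0.2441 0.0871] yaw_y -114.61 z [ 6.0e-04 -2.3e-03 -1.0e+00] q [-0.83  0.98  0.61  1.81 -0.89  0.66 -1.68]
shift [-0.001   0.0012 -0.0009]
turn [-2.2000e-03 -2.9000e-03  3.0873e+00] F [ 4.7 -3.2 -3.3] M [-0.6   -0.726 -0.014] op 0.104 ff 60.0
clock: 6.82
tool_pos: [0.5374, 0.2441, 0.0871]
eef_rot: [0.962, -0.271, 0.001, 0.001]
contact_force: [3.7, -3.2, -2.5]
opening: 0.102
finger_force: 60.0
t 6.82 tcp [0.5374 0.2441 0.0871] yaw_y -121.49 z [ 4.0e-04 -2.2e-03 -1.0e+00] q [-0.84  0.98  0.64  1.81 -0.92  0.67 -1.78]
shift [-0.0009  0.0012 -0.0009]
turn [-2.1000e-03 -2.7000e-03  2.9672e+00] F [ 3.7 -3.2 -2.5] M [-0.61  -0.695 -0.019] op 0.102 ff 60.0
```

```bash
python3 -m inch '-1 0 0 0 0 0 .06;-1 0 0 0 0 0 .06;-1 0 0 0 0 0 0;-1 0 0 0 0 0 0'; python3 to.py .536 .2435 .088 68.5;python3 -m inch '-1 0 0 0 0 0 .05;-1 0 0 0 0 0 .05;-1 0 0 0 0 0 0;-1 0 0 0 0 0 0'; python3 to.py .536 .2435 .088 68.5
```

```text
clock: 7.15
tool_pos: [0.5373, 0.244, 0.0871]
eef_rot: [0.945, -0.328, 0.001, 0.001]
contact_force: [3.9, -4.0, -1.9]
opening: 0.103
finger_force: 60.0
t 7.15 tcp [0.5373 0.244  0.0871] yaw_y -128.27 z [ 2.0e-04 -2.5e-03 -1.0e+00] q [-0.85  0.99  0.65  1.82 -0.93  0.68 -1.88]
shift [-0.0007  0.0012 -0.0009]
turn [-2.1000e-03 -3.0000e-03  2.8489e+00] F [ 3.9 -4.  -1.9] M [-0.705 -0.687  0.377] op 0.103 ff 60.0
clock: 7.48
tool_pos: [0.5372, 0.244, 0.0871]
eef_rot: [0.928, -0.374, 0.001, 0.001]
contact_force: [4.6, -4.0, -1.7]
opening: 0.111
finger_force: 62.4
t 7.48 tcp [0.5372 0.244  0.0871] yaw_y -133.89 z [ 1.0e-04 -2.9e-03 -1.0e+00] q [-0.86  0.99  0.66  1.82 -0.94  0.69 -1.97]
shift [-0.0005  0.0013 -0.0009]
turn [-2.4000e-03 -3.4000e-03  2.7509e+00] F [ 4.6 -4.  -1.7] M [-0.813 -0.666  0.859] op 0.111 ff 62.4
```

The moment about the axis jumped to 0.86 N m after about 200° of turning, so the key is at its stop. Next I'll release it, rise, and turn the tool back counter-clockwise.

```bash
python3 -m inch '-1 0 0 0 0 0 -.05;-1 0 0 0 0 0 0;1 0 0 0 0 0 0;1 0 0 0 0 0 0;1 0 0 0 0 0 0;1 0 0 0 0 0 0;1 0 0 0 0 0 0;1 0 0 0 0 0 0;1 0 0 0 0 0 0;1 0 0 0 0 0 0;1 0 0 -.02 0 0 0;1 0 0 -.04 0 0 0;1 0 0 -.04 0 0 0;1 0 0 -.04 0 0 0;1 0 0 -.02 0 0 0;1 0 0 0 0 0 0;1 0 0 0 0 0 0';  python3 to.py .5725 -.175 .25 -70.5
```

```text
clock: 8.9
tool_pos: [0.5372, 0.2463, 0.2479]
eef_rot: [0.935, -0.354, 0.001, -0.001]
contact_force: [0.3, 0.2, -0.5]
opening: 0.998
finger_force: 0.0
t 8.9 tcp [0.5372 0.2463 0.2479] yaw_y -131.41 z [ 0.0016  0.0014 -1.    ] q [-0.95  0.8   0.86  1.71 -0.71  0.98 -2.12]
shift [ 0.3052  0.2926 -0.0026]
turn [-0.0018 -0.0014 -1.0631] F [ 0.3  0.2 -0.5] M [ 0.072  0.145 -0.018] op 0.998 ff 0.0
```

```bash
python3 -m inch '1 .0254 .0244 0 0 0 0;1 .0254 .0244 0 0 0 0;1 .0254 .0244 0 0 0 0;1 .0254 .0244 0 0 0 0;1 .0254 .0244 0 0 0 0;1 .0254 .0244 0 0 0 0;1 .0254 .0244 0 0 0 0;1 .0254 .0244 0 0 0 0;1 .0254 .0244 0 0 0 0;1 .0254 .0244 0 0 0 0;1 .0254 .0244 0 0 0 0;1 .0254 .0244 0 0 0 0;1 0 0 0 0 0 -.118;1 0 0 0 0 0 -.118;1 0 0 0 0 0 -.118;1 0 0 0 0 0 -.118;1 0 0 0 0 0 -.118;1 0 0 0 0 0 -.118;1 0 0 0 0 0 -.118;1 0 0 0 0 0 -.118'
python3 -m inch '1 0 0 0 0 0 -.118;1 0 0 0 0 0 0;1 0 0 0 0 0 0;1 0 0 0 0 0 0';python3 to.py .5725 -.175 .25 -70.5
python3 - <<'E'
from h import *
p,d=snapshot('top');np.savez("t2.npz",p=p,d=d)
a=cv2.resize(p[190:270,190:300],None,fx=5,fy=5,interpolation=cv2.INTER_CUBIC)
p,d=snapshot('side');b=cv2.resize(p[180:290,310:400],None,fx=2.7,fy=2.7,interpolation=cv2.INTER_CUBIC)
c=cv2.resize(p[155:240,225:305],None,fx=3,fy=3)
o=np.zeros((400,800,3),np.uint8);o[:,:550]=a;o=np.vstack([o,np.zeros((200,800,3),np.uint8)]);o[:b.shape[0],555:555+b.shape[1]]=b[:, :245];o[310:310+c.shape[0],555:555+c.shape[1]]=c
cv2.imwrite("pics/w1.png",o[:,:,::-1])
E
```

```text
clock: 10.57
tool_pos: [0.5706, -0.1743, 0.2448]
eef_rot: [0.994, 0.113, -0.002, -0.001]
contact_force: [0.5, -0.1, -0.9]
opening: 1.002
finger_force: 0.0
clock: 10.9
tool_pos: [0.5711, -0.1748, 0.2459]
eef_rot: [0.986, 0.167, -0.001, -0.001]
contact_force: [1.1, 0.4, -1.2]
opening: 1.001
finger_force: 0.0
t 10.9 tcp [ 0.5711 -0.1748  0.2459] yaw_y -70.75 z [-1.9e-03  9.0e-04 -1.0e+00] q [-0.03  0.7   0.45  1.68 -0.38  0.86 -0.65]
shift [ 0.0012  0.0006 -0.0041]
turn [-0.0015  0.0015 -0.0044] F [ 1.1  0.4 -1.2] M [-0.007  0.121 -0.025] op 1.001 ff 0.0
```

View pics/w1.png

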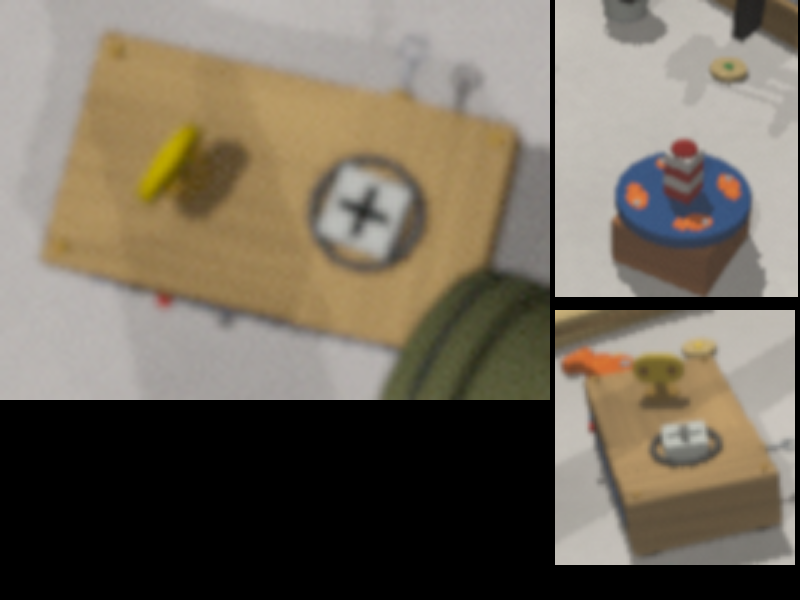

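The key is now at about 3.46 rad by its wing direction, at (170,162) in the crop, and the wheel is still in its stand. Before descending I'll measure the socket's angle from averaged pictures.

```bash
python3 - <<'E'
from h import *
p=np.mean([snapshot('top')[0].astype(float) for _ in range(8)],0);np.save("avg.npy",p)
b=(246,213,284,252);f=10
g=cv2.resize(p[b[1]:b[3],b[0]:b[2]].astype(np.float32),None,fx=f,fy=f,interpolation=cv2.INTER_CUBIC)
gr=g.mean(2);v,u=np.mgrid[:gr.shape[0],:gr.shape[1]]
uv=(np.c_[u.ravel(),v.ravel()]+.5)/f-.5+np.array(b[:2]);w=ray("top",uv,.08)[:,:2]*1000;I=gr.ravel()
sat=(g.max(2)-g.min(2)).ravel()
for c0 in([510,138],):
  c=np.array(c0,float)
  for it in range(6):
    r=np.hypot(*(w-c).T);k=(r<14);W=np.clip(np.percentile(I[r<20],80)-I,0,None)*k;c=(W[:,None]*w).sum(0)/W.sum()
  print("centre",c)
  for lo,hi in((3,11),(5,13),(7,15),(8,14)):
    r=np.hypot(*(w-c).T);th=np.arctan2(*(w-c).T[::-1]);k=(r>lo)&(r<hi)
    z=np.sum((I[k].max()-I[k])*np.exp(4j*th[k]));print("cross",lo,hi,np.degrees(np.angle(z))/4)
for t in(110,125,140):
  m=((gr>t)&(sat.reshape(gr.shape)<45)).astype(np.uint8);m=cv2.morphologyEx(m,cv2.MORPH_CLOSE,np.ones((31,31)))
  cs,_=cv2.findContours(m,0,1);cc=max(cs,key=cv2.contourArea);q=ray("top",(cc[:,0]+.5)/f-.5+np.array(b[:2]),.08)[:,:2]*1000
  print(t,cv2.minAreaRect(q.astype(np.float32)))
  M=cv2.fillPoly(np.zeros_like(m),[cc],1).ravel()>0;ww=w[M];cen=ww.mean(0);r=np.hypot(*(ww-cen).T);th=np.arctan2(*(ww-cen).T[::-1]);print(cen,"4th",np.degrees(np.angle(np.sum(r**4*np.exp(4j*th))))/4+45)
E
```

```text
centre [509.61220646 138.01662953]
cross 3 11 -22.49266133862096
cross 5 13 -22.41428688325977
cross 7 15 -22.452952982744875
cross 8 14 -22.4364435303246
110 ((511.6177673339844, 141.8934326171875), (54.008426666259766, 50.66180419921875), 66.23835754394531)
[510.23124388 139.71827505] 4th 65.20492404742242
125 ((509.87176513671875, 138.1611785888672), (43.6270751953125, 47.31321334838867), 67.3550796508789)
[509.60488357 138.09971385] 4th 66.0321510480382
140 ((509.646484375, 138.2721405029297), (41.457576751708984, 45.18811798095703), 66.35519409179688)
[509.51943116 138.08137679] 4th 65.53782559678513
```

```bash
python3 -m inch '1 .0012 .0006 .03 0 0 0;1 0 0 .04 0 0 0;1 0 0 .04 0 0 0;1 0 0 .03 0 0 0;1 0 0 .02 0 0 0;1 0 0 0 0 0 0;1 0 0 0 0 0 0;1 0 0 0 0 0 0'; python3 to.py .5725 -.175 .077 -70.5
```

```text
clock: 12.07
tool_pos: [0.574, -0.176, 0.0884]
eef_rot: [0.986, 0.168, 0.001, 0.001]
contact_force: [0.3, 0.9, 0.4]
opening: 1.0
finger_force: 0.0
t 12.07 tcp [ 0.574  -0.176   0.0884] yaw_y -70.6 z [ 0.0022 -0.0011 -1.    ] q [ 0.05  0.91  0.31  1.78 -0.5   0.53 -0.55]
shift [-0.0011 -0.0015  0.0114]
turn [ 0.0017 -0.0018 -0.0018] F [0.3 0.9 0.4] M [-0.076  0.163 -0.021] op 1.0 ff 0.0
```

```bash
python3 -m inch '1 -.001 -.0015 .0105 0 0 0;1 0 0 0 0 0 0;1 0 0 0 0 0 0;-1 0 0 0 0 0 0;-1 0 0 0 0 0 0;-1 0 0 0 0 0 0;-1 0 0 0 0 0 0;-1 0 0 0 0 0 0;-1 0 0 0 0 0 0;-1 0 0 0 0 0 0;-1 0 0 0 0 0 0;-1 0 0 0 0 0 0;-1 0 0 0 0 0 0;-1 0 0 0 0 0 0;-1 0 0 0 0 0 0;-1 0 0 0 0 0 0' 60; python3 to.py .5725 -.175 .077 -70.5
```

```text
clock: 13.4
tool_pos: [0.5716, -0.1745, 0.0765]
eef_rot: [0.986, 0.169, 0.0, 0.0]
contact_force: [0.6, -1.0, -0.6]
opening: 0.268
finger_force: 60.2
t 13.4 tcp [ 0.5716 -0.1745  0.0765] yaw_y -70.59 z [ 2.e-04 -3.e-04 -1.e+00] q [ 0.05  0.92  0.3   1.79 -0.5   0.51 -0.55]
shift [ 0.0007  0.0008 -0.0005]
turn [ 0.0003 -0.0001 -0.0016] F [ 0.6 -1.  -0.6] M [-0.151  0.075  0.02 ] op 0.268 ff 60.2
```

```bash
python3 -m inch '-1 0 0 -.01 0 0 0;-1 0 0 -.02 0 0 0;-1 0 0 -.03 0 0 0;-1 0 0 -.03 0 0 0;-1 0 0 -.03 0 0 0;-1 0 0 -.03 0 0 0;-1 0 0 0 0 0 0;-1 0 0 0 0 0 0;-1 0 0 0 0 0 0'; python3 to.py .5096 .138 .225 -22.8
```

```text
clock: 14.15
tool_pos: [0.5708, -0.1735, 0.2259]
eef_rot: [0.986, 0.169, -0.001, -0.001]
contact_force: [-0.3, 0.9, -1.7]
opening: 0.266
finger_force: 60.3
t 14.15 tcp [ 0.5708 -0.1735  0.2259] yaw_y -70.57 z [-0.0015  0.0012 -1.    ] q [-0.03  0.72  0.44  1.7  -0.4   0.82 -0.64]
shift [ 0.0459 -0.3141  0.0014]
turn [-2.000e-03  3.000e-04 -8.337e-01] F [-0.3  0.9 -1.7] M [-0.061  0.215  0.044] op 0.266 ff 60.3
```

```bash
python3 -m inch '-1 .0046 -.0314 0 0 0 0;-1 .0046 -.0314 0 0 0 0;-1 .0046 -.0314 0 0 0 0;-1 .0046 -.0314 0 0 0 0;-1 .0046 -.0314 0 0 0 0;-1 .0046 -.0314 0 0 0 0;-1 .0046 -.0314 0 0 0 0;-1 .0046 -.0314 0 0 0 0;-1 .0046 -.0314 0 0 0 0;-1 .0046 -.0314 0 0 0 0;-1 0 0 0 0 0 -.104;-1 0 0 0 0 0 -.104;-1 0 0 0 0 0 -.104;-1 0 0 0 0 0 -.104;-1 0 0 0 0 0 -.104;-1 0 0 0 0 0 -.104;-1 0 0 0 0 0 -.104;-1 0 0 0 0 0 -.104;-1 0 0 0 0 0 0;-1 0 0 0 0 0 0'; python3 -m inch '-1 0 0 0 0 0 0;-1 0 0 0 0 0 0;-1 0 0 0 0 0 0';python3 to.py .5096 .138 .150 -22.8
python3 - <<'E'
from h import *
p,d=snapshot('top');q,e=snapshot('side');np.savez("s3.npz",p=p,q=q,e=e,d=d)
o=np.vstack([cv2.resize(p[170:270,180:310],(780,600))[:300*1][:0],cv2.resize(q[110:260,200:360],(640,600),interpolation=cv2.INTER_CUBIC)])
cv2.imwrite("pics/s3.png",o[:,:,::-1])
E
```

```text
clock: 15.82
tool_pos: [0.5096, 0.137, 0.2253]
eef_rot: [0.834, 0.551, -0.001, -0.001]
contact_force: [0.6, 0.2, -1.2]
opening: 0.267
finger_force: 60.3
clock: 16.07
tool_pos: [0.5104, 0.1372, 0.2262]
eef_rot: [0.834, 0.552, -0.0, -0.0]
contact_force: [1.1, 0.4, 0.2]
opening: 0.265
finger_force: 60.3
t 16.07 tcp [0.5104 0.1372 0.2262] yaw_y -22.97 z [-5.e-04 -3.e-04 -1.e+00] q [-0.5   0.61  0.25  1.9  -0.23  0.67 -0.51]
shift [ 0.0004 -0.001   0.0762]
turn [-0.0004  0.0005 -0.003 ] F [1.1 0.4 0.2] M [-0.061  0.097 -0.002] op 0.265 ff 60.3Traceback (most recent call last):
  File "<stdin>", line 3, in <module>
    return _nx.concatenate(arrs, 0, dtype=dtype, casting=casting)
           ~~~~~~~~~~~~~~~^^^^^^^^^^^^^^^^^^^^^^^^^^^^^^^^^^^^^^^
ValueError: all the input array dimensions except for the concatenation axis must match exactly, but along dimension 1, the array at index 0 has size 780 and the array at index 1 has size 640
```

```bash
python3 -m inch '-1 .0004 -.001 .02 0 0 0;-1 0 0 .03 0 0 0;-1 0 0 .02 0 0 0;-1 0 0 .008 0 0 0;-1 0 0 0 0 0 0;-1 0 0 0 0 0 0;-1 0 0 0 0 0 0;-1 0 0 0 0 0 0';python3 to.py .5096 .138 .150 -22.8
python3 - <<'E'
from h import *
p,d=snapshot('top');q,e=snapshot('side');np.savez("s3.npz",p=p,q=q,e=e,d=d)
cv2.imwrite("pics/s3.png",cv2.resize(q[110:230,210:338],(640,600),interpolation=cv2.INTER_CUBIC)[:,:,::-1])
E
```

```text
clock: 16.83
tool_pos: [0.5107, 0.1381, 0.1498]
eef_rot: [0.834, 0.552, 0.001, 0.0]
contact_force: [-0.3, 0.3, -2.2]
opening: 0.267
finger_force: 60.3
t 16.83 tcp [0.5107 0.1381 0.1498] yaw_y -22.93 z [ 2.6e-03  8.0e-04 -1.0e+00] q [-0.47  0.73  0.19  1.96 -0.28  0.48 -0.48]
shift [-0.0006 -0.001  -0.0002]
turn [ 0.0021 -0.0017 -0.0022] F [-0.3  0.3 -2.2] M [-0.055  0.071 -0.031] op 0.267 ff 60.3
```

View pics/s3.png

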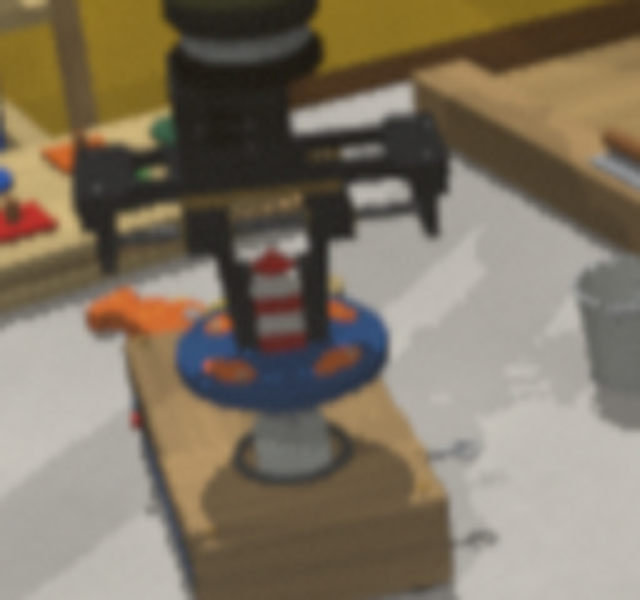

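The wheel is upright above the socket with its disc at about (283,345) in the crop. I'll check its centre in the same view, then probe downwards.

```bash
python3 - <<'E'
from h import *
q=np.load("s3.npz")["q"]
m=mask(q,(98,100,30),(125,255,255),(240,160,292,195))
cs,_=cv2.findContours(m,0,1);h=cv2.convexHull(np.vstack([c for c in cs if len(c)>5]));print(cv2.boundingRect(h))
e=cv2.fitEllipse(h);print(e,ray("side",e[0],.130))
# calibrate same method on stand: known wheel pose
q=np.load("side0.npz")["p"];m=mask(q,(98,100,30),(125,255,255),(325,225,392,280))
cs,_=cv2.findContours(m,0,1);h=cv2.convexHull(np.vstack([c for c in cs if len(c)>5]));e=cv2.fitEllipse(h);print(e,ray("side",e[0],.057))
E
python3 -m inch '-1 -.0006 -.001 .004 0 0 0;-1 0 0 .002 0 0 0;-1 0 0 .002 0 0 0;-1 0 0 .002 0 0 0;-1 0 0 .002 0 0 0;-1 0 0 0 0 0 0;-1 0 0 0 0 0 0;-1 0 0 0 0 0 0';python3 to.py .5096 .138 .1115 -22.8
```

```text
(246, 172, 41, 19)
((265.9922180175781, 179.55355834960938), (21.188785552978516, 40.723777770996094), 83.56703186035156) [[0.50922833 0.14014587 0.13      ]]
((357.1082458496094, 252.9038543701172), (32.79985427856445, 48.98462677001953), 93.33702087402344) [[ 0.57105594 -0.17733449  0.057     ]]
clock: 17.6
tool_pos: [0.5087, 0.1377, 0.1365]
eef_rot: [0.833, 0.553, -0.0, -0.0]
contact_force: [-0.6, -0.9, -1.6]
opening: 0.269
finger_force: 60.3
t 17.6 tcp [0.5087 0.1377 0.1365] yaw_y -22.92 z [-0.  0. -1.] q [-0.46  0.75  0.18  1.97 -0.28  0.44 -0.47]
shift [0.0006 0.0008 0.025 ]
turn [-0.      0.     -0.0021] F [-0.6 -0.9 -1.6] M [-0.058  0.09  -0.015] op 0.269 ff 60.3
```

At TCP z = 0.1365 the tip should be about 5 mm below the mouth, and there is no upward force, so it appears meshed. I'll continue down.

```bash
python3 -m inch '-1 0 0 .003 0 0 0;-1 0 0 .003 0 0 0;-1 0 0 .003 0 0 0;-1 0 0 .003 0 0 0;-1 0 0 0 0 0 0;-1 0 0 0 0 0 0';python3 to.py .5096 .138 .1115 -22.8
```

```text
clock: 18.1
tool_pos: [0.5085, 0.1377, 0.1242]
eef_rot: [0.833, 0.553, -0.0, -0.0]
contact_force: [0.2, -0.1, -1.2]
opening: 0.264
finger_force: 60.3
t 18.1 tcp [0.5085 0.1377 0.1242] yaw_y -22.92 z [-5.e-04 -1.e-04 -1.e+00] q [-0.45  0.77  0.17  1.98 -0.29  0.42 -0.47]
shift [0.0007 0.0009 0.0127]
turn [-0.0005  0.0003 -0.0021] F [ 0.2 -0.1 -1.2] M [-0.082  0.12   0.032] op 0.264 ff 60.3
```

Inside with no lateral force. I'll press on against the spring.

```bash
python3 -m inch '-1 0 0 .003 0 0 0;-1 0 0 .003 0 0 0;-1 0 0 .003 0 0 0;-1 0 0 .002 0 0 0;-1 0 0 0 0 0 0;-1 0 0 0 0 0 0';python3 to.py .5096 .138 .1115 -22.8;  python3 -m inch '-1 0 0 .002 0 0 0;-1 0 0 .002 0 0 0;-1 0 0 0 0 0 0;-1 0 0 0 0 0 0';python3 to.py .5096 .138 .1115 -22.8
```

```text
clock: 18.6
tool_pos: [0.509, 0.1378, 0.1137]
eef_rot: [0.834, 0.553, 0.0, 0.0]
contact_force: [-0.0, -0.1, 4.5]
opening: 0.268
finger_force: 60.3
t 18.6 tcp [0.509  0.1378 0.1137] yaw_y -22.92 z [ 7.e-04  3.e-04 -1.e+00] q [-0.45  0.79  0.16  1.98 -0.29  0.39 -0.46]
shift [0.0004 0.0005 0.0022]
turn [ 0.0006 -0.0005 -0.0021] F [-0.  -0.1  4.5] M [-0.115  0.15  -0.002] op 0.268 ff 60.3
clock: 18.93
tool_pos: [0.509, 0.1378, 0.1113]
eef_rot: [0.834, 0.552, 0.001, -0.0]
contact_force: [-3.4, 0.1, 19.9]
opening: 0.27
finger_force: 60.4
t 18.93 tcp [0.509  0.1378 0.1113] yaw_y -22.93 z [ 0.0015  0.001  -1.    ] q [-0.44  0.79  0.15  1.98 -0.3   0.38 -0.46]
shift [ 0.0004  0.0004 -0.0002]
turn [ 0.001  -0.0015 -0.0024] F [-3.4  0.1 19.9] M [-0.144  0.821  0.025] op 0.27 ff 60.4
```

The TCP is at 0.1113, against 0.1115 expected when home, with a hard contact of 20 N. I'll let it settle and take a last look.

```bash
python3 -m inch '-1 0 0 0 0 0 0;-1 0 0 0 0 0 0;-1 0 0 0 0 0 0;-1 0 0 0 0 0 0;-1 0 0 0 0 0 0;-1 0 0 0 0 0 0';python3 to.py .5096 .138 .1115 -22.8
python3 - <<'E'
from h import *
q,e=snapshot('side')
cv2.imwrite("pics/s4.png",cv2.resize(q[110:230,210:338],(640,600),interpolation=cv2.INTER_CUBIC)[:,:,::-1])
E
```

```text
clock: 19.43
tool_pos: [0.509, 0.1378, 0.1114]
eef_rot: [0.834, 0.552, 0.001, 0.0]
contact_force: [-2.2, -0.1, 20.6]
opening: 0.263
finger_force: 60.4
t 19.43 tcp [0.509  0.1378 0.1114] yaw_y -22.93 z [ 0.0015  0.001  -1.    ] q [-0.44  0.79  0.15  1.98 -0.3   0.38 -0.46]
shift [ 0.0004  0.0005 -0.0001]
turn [ 0.0011 -0.0015 -0.0023] F [-2.2 -0.1 20.6] M [-0.201  0.76  -0.008] op 0.263 ff 60.4
```

View pics/s4.png

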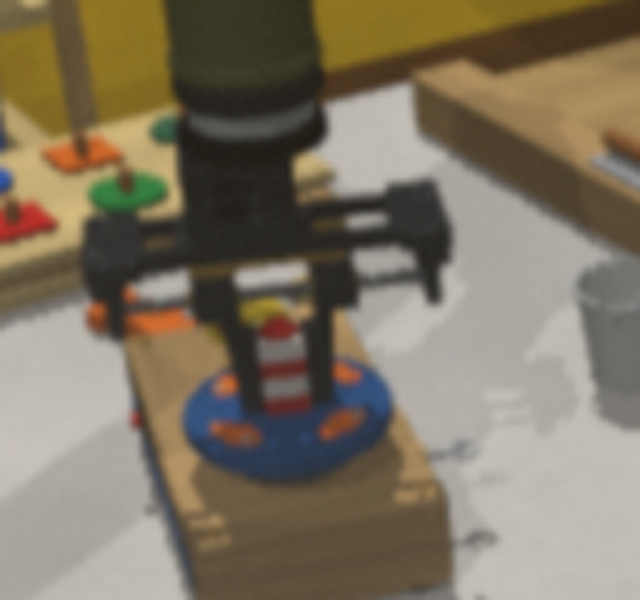

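The wheel sits level and low on the case, with its disc at about (288,418) in the crop. It is pressed home at 20 N, so I'm handing in.

```bash
python3 -c "
from plant import *
print(r.finish_job())"
```

```text
the job is handed in; nothing more can be done
None
```

I handed the job in with the key wound to its stop (about 3.46 rad by its wing direction) and the wheel meshed in the socket, held fully home at about 20 N; no verdict came back.

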